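Line up an angle bracket and hold the self-centring punch in its screw hole

ROBOT

A 6-joint arm with a two-finger parallel gripper is mounted at the origin on a cart in front of the work surface, level with it; the furniture and walls round the work are solid. World frame = base frame: x ahead of the robot, y to its left, z up, the work surface at z = 0. Lengths are in m, angles in rad, forces in N, time in s.
With the tool pointing down it reaches from about 0.4 to 0.825 m from the base axis. Payload 7 kg.
Tool frame: the origin (TCP) lies midway between the tips of the shut fingers; the grasp point (between the pads) lies 19 mm behind it; z points along the fingers, y is the line along which they close (so a half turn about z gives the same grasp; the last joint's range is limited). The gripper opens to 88 mm and grips with 3 to 60 N. Pads are 19 mm wide; open, the fingers measure 130 mm over their backs; the gripper's body (78 mm by 193 mm) begins 47 mm behind the grasp point.
Start: joints at [1.629, 0.359, 0.012, 0, -1.224, -0.288], TCP at [0.154, 0.657, 0.227] pointing down, gripper open.
Joint ranges: [-3.07, 3.07], [-1.43, 2.12], [-1.02, 1.25], [-3.03, 1.67], [-3.05, -0], [-3.03, 3.03]. Speed limits (rad/s): [2.39, 2.39, 3.01, 3.14, 3.14, 3.14].

INTERFACE

Orientations are given as [roll, pitch, yaw] about the fixed x, y, z axes, in that order (R = Rz(yaw) Ry(pitch) Rx(roll)).
In Python, from station import get_state, grab_frame, calibration, job_done, boxes_of, regions_of, spot_point gives the robot as it stands. The module is installed in compiled form; this text tells all that it offers.
- The arm moves only by the tool arm_command, never from a script. Its argument "commands" is a list of rows, each an object of numbers: "tx", "ty", "tz": the shift along the tool's x, y, z each as a share of 25 cm, from -1 to 1; "twist": the turn about the tool's z as a share of 180 degrees, from -1 to 1. A call has exactly 8 rows; each row is the pose to reach, as a shift and turn from the pose commanded when the call began, along the tool's axes at that moment, turning the shorter way round; what a row does not reach only later rows make up. A row lasts 1/12 s, in which the tool goes at most 41.7 mm and 7.16 degrees, less where a joint would pass 70% of its speed; a pose out of reach is approached as far as the arm can. A call with a number of a shift or a turn outside -1 to 1 is refused whole. A call with a gripper value outside its range is refused whole. "claw" is the opening, from 0 (shut) to 1 (fully open), set as the call begins (left out, the last holds). The fingers move at their own pace and stop on an object; "grip_force" is the grip in N (left out, the last holds). Time passes only in rows, so rows that repeat a pose let the fingers close, or fill a call up. It gives the time, the measured TCP pose, the force, the opening and the grip force at its end, in the units of the state.
- get_state(): the state, without advancing time (a new reading comes with each control period).
- grab_frame(name): name is "side" or "top"; returns the picture (384x512x3 uint8, red, green, blue); there is no depth.
- calibration(name): a dict with "camera_matrix" (3x3 intrinsics, pixels), "k1" (the pictures are not rectified: a ray, as slopes to the right and down, at radius r is drawn at 1 + k1 r^2 times it, then the intrinsics apply), "extrinsics" (4x4, takes a point from camera to world coordinates). Camera axes: x right, y down, z forward; pixel columns grow to the right and rows downward; lengths in m; the calibration is good to about 2 mm. A picture is of the moment at which its call begins. calibration takes no time and is no camera call.
- job_done(): hands the job in; it is judged then, once.
Trained networks look in the newest picture that a camera, given by its name, has taken for a name from the list of things; names that differ only in an ending like _2 or _b are one class to them, and where a whole thing is asked for, a point or a joint stands for the part that bears it (a point fixed in the world has none). Each returns a list of dicts, best first, with "score" (0 to 1); they miss things now and then, are a little off and sometimes report something else, mostly with a low value. They report only what shows in the picture. A call takes as long as a camera call. They do not tell look-alikes from the thing itself.
- boxes_of(query, camera): "rect" ([left, top, right, bottom] in pixels, round what is visible of it).
- regions_of(query, camera): "region" (384x512 bool, what is visible of it) and "rect" ([left, top, right, bottom] in pixels, round what is visible of it).
- spot_point(query, camera): "uv" ([column, row] in pixels: a listed point, or the origin of a listed thing).
The state is a dict: "t": time; "q": joint angles; "qd": joint speeds; "joint_efforts": joint torques, N m; "eef_pos": TCP position; "ee_rot": TCP orientation; "force": force on the tool from outside, world axes, zero at the start; "moment": the same for the moment, N m; "width": finger opening in m; "gripper_force": force on a finger pad.
Only numpy, scipy, OpenCV 4.12 (cv2) and the standard library are available. Lean on these libraries where they do the work, as an engineer would, in place of code of your own. Each camera call takes 0.05 s, during which the arm holds its last target. There are 200 camera calls.

TASK

Mark out the next bracket position: slide the steel angle bracket along the board, flat on the wood the whole way (never lifted or tipped), until its foot covers the pencilled X and fits between the two lines there with its toe close up to the batten, and let go of it. Then take the self-centring punch (the largest of the three, hexagonal, with the sprung sleeve) out of the wooden stand, set its cone nose in the bracket's countersunk hole and, with the punch upright, press lightly until the sleeve has gone about half-way in, never hard. Finish while holding the punch there, pressed and still, ready for me to strike it; leave the other two punches, the pencil and the tub of screws where they are.

Things in the scene. Friction and masses are not known exactly. Their poses are not given: they have to be found in the camera images.
- board: Fixed timber board on the table, 160 mm (its x) by 360 mm (y) by 22 mm thick; origin at the centre of its underside, x away from the robot. A batten 22 mm wide, 18 mm high is screwed along its far edge, guiding face at x = +58 mm. Pencil lines run across it in two pairs, 60 mm apart in a pair: the bracket starts between one pair, the other pair, 140 to 200 mm to its left or right, has the X.
- outline_next_spot (a point): Where the bracket's hole must come: centre of the hole at the height of the foot's top face (z = 30 mm) when the bracket's foot fills the space between the two lines at the X and its toe is 2 mm off the batten. The crossing of the X (about 48 by 45 mm) lies 10 mm nearer the robot. x toward the batten, y along the board, as the bracket's axes should be.
- bracket_grip (a point): Loose plain steel angle bracket, about 0.45 kg, 75 mm (x) by 60 mm (y): 8 mm thick flat foot with, along its robot-side edge (-x), an upright leaf 8 mm thick, 60 mm wide, its top 65 mm above the board. This point: middle of the leaf's thickness and width, 18 mm below its top, 47 mm above the board. x is square to the leaf, toward the toe and the batten; y along the leaf; z up.
- bracket_hole (a point): Centre of the countersunk screw hole in the bracket's foot, at the foot's top face, 8 mm above the board (z = 30 mm): 7 mm through hole, its upper 6 mm countersunk (60 degree cone) to 14 mm across at the top. It lies 43.5 mm from the bracket_grip point along +x and 27.5 mm from the toe. Axes as the bracket's.
- punch_grip (a point): Self-centring punch, loose, 0.18 kg, 132 mm long, upright in one of the stand's holes (which one varies): hexagon 20 mm across flats, 80 mm long (flats face its +y, -y and every 60 degrees), 16 mm round head on top, 13 mm round sleeve 36 mm long below. This point: on its axis, 20 mm below the hexagon's top, 36 mm below the very top, 96 mm above the nose's end (sleeve out). z up.
- punch_nose (a point): The small end of the punch's cone nose, on the axis: the 13 mm sleeve ends in a 60 degree cone 6 mm high that tapers to 6 mm. Seated in the countersunk hole it stands 7 mm below the foot's top face, 1 mm above the board. It moves with the sleeve.
- punch_sleeve (a joint): How far the sprung sleeve is pushed up into the punch, in m: 0 is fully out, 0.012 fully in. The spring starts at 1.5 N and gains 0.3 N a mm (3.3 N half-way); beyond fully in, contact is hard.
- punch_stand: Fixed dark wooden stand, 170 mm (its x) by 52 mm by 45 mm high, with three holes of 16.5 mm, 41 mm deep, in a row along its x, 52 mm apart; the hexagon's underside rests on the stand's top. Origin at the centre of its underside. A tall arbor press stands behind it, about x = 0.76, y = -0.19; a tool box with its lid raised to about 0.3 m, stands at the left, about x = 0.44, y = 0.52.
- drift_punch: Plain solid punch in the stand, hexagonal, 16.5 mm, standing 64 mm above the stand's top; origin at the height of the stand's top. To be left alone.
- pin_punch: Slim round punch in the stand, 14 mm shank, standing 56 mm above the stand's top; origin at the height of the stand's top. To be left alone.
- pencil: Pencil, 142 mm long, 7 mm thick, lying on the board's robot-side strip; origin at the centre of its underside. To be left alone.
- parts_tub: Tub of screws, 90 mm across, 62 mm high, behind the stand; origin at the centre of its underside. To be left alone.
Things that resemble listed ones, but are neither listed nor needed, are in the scene too. Leave any purple look-alike of the part that bears bracket_grip alone. Leave any turquoise look-alike of the part that bears punch_grip alone.

How it is judged:
On the way, in this order (a step that is already met when the one before it is completed fails the run):
1. the bracket stands over the X, against the batten, flat, and has been let go (x of bracket_hole in the frame of outline_next_spot above -0.006 m and y of bracket_hole in the frame of outline_next_spot between -0.006 and 0.006 m and angle between the x axis of bracket_hole and the x axis of outline_next_spot, either way round below 0.07 rad and height (world z) of bracket_hole below 0.033 m and contact force between each of the arm, the fingers and bracket below 0.2 N), for 0.2 s.
2. the self-centring punch is lifted clear of the stand (height (world z) of punch_nose above 0.055 m and contact force between the fingers and punch above 1 N), for 0.1 s.
At the end, for the whole second after the job is handed in: Bracket flat over the X, within 7 mm and 4.5 degrees, toe within 9 mm of the batten, touched only by the punch; punch in the fingers, still, upright within 5 degrees, nose in the hole (3 mm), sleeve 3 to 9.5 mm in, pressing with 0.8 to 12 N (x of bracket_hole in the frame of outline_next_spot above -0.007 m and y of bracket_hole in the frame of outline_next_spot between -0.007 and 0.007 m and angle between the x axis of bracket_hole and the x axis of outline_next_spot, either way round below 0.08 rad and height (world z) of bracket_hole below 0.033 m and horizontal distance between punch_nose and bracket_hole below 0.003 m and height (world z) of punch_nose below 0.0285 m and angle between punch_grip's own z axis and vertical below 0.09 rad and value of joint punch_sleeve between 0.003 and 0.0095 m and contact force between punch and bracket between 0.8 and 12 N and contact force between the fingers and punch above 1 N and contact force between each of the arm, the fingers and bracket below 0.2 N and linear speed of punch below 0.01 m/s); the arm keeps its last pose, push and grip.
It fails at once if the bracket is lifted off the board (height (world z) of bracket_hole above 0.038 m).
It fails at once if the bracket is tipped (angle between bracket_hole's own z axis and vertical above 0.15 rad).
It fails at once if the punch is pressed hard on the bracket (contact force between punch and bracket above 20 N).
It fails at once if a bystander is disturbed (distance of any of pencil, parts_tub from where it was at the start of the episode above 0.03 m or distance of any of drift_punch, pin_punch from where it was at the start of the episode above 0.02 m).
It also fails if it takes over 64 s, if anything falls off the work surface, if the arm or the gripper's body presses on something with over 40 N, if the wrist force passes 120 N, or if a joint passes its speed limit or range.

## Working session

There is one attempt and no reset: what is moved stays moved. The work goes in short steps, Python scripts to look and compute and a tool call to move; the robot and the scene stay as the last step left them, time stands still between calls to the robot, and variables do not carry over. Pictures are saved under pics/ and viewed, at most 10 in all, crops included, and the job is handed in when it is done.

Besides the shell and the picture viewer there is one more tool, called after "Request:" as name([rows], argument=value, ...), one row to a line, values as JSON. arm_command: Moves the arm, as the interface text tells. Shift numbers are shares of 25 cm and turn numbers shares of 180 degrees, none past 1 either way. Its arguments: {"type":"object","properties":{"commands":{"type":"array"},"claw":{"type":"number"},"grip_force":{"type":"number"}},"required":["commands"]}

```bash
mkdir -p pics
cat > h.py <<'E'
import numpy as np, cv2
from station import *
def ray(cam,uv):
    c=calibration(cam);K=np.array(c["camera_matrix"]);E=np.array(c["extrinsics"]);k=c["k1"]
    d=np.array([(uv[0]-K[0,2])/K[0,0],(uv[1]-K[1,2])/K[1,1]]);s=d.copy()
    for _ in range(20): s=d/(1+k*(s@s))
    r=E[:3,:3]@np.array([s[0],s[1],1]);return E[:3,3],r/np.linalg.norm(r)
def atz(cam,uv,z):
    o,r=ray(cam,uv);return o+r*(z-o[2])/r[2]
def proj(cam,P):
    c=calibration(cam);K=np.array(c["camera_matrix"]);E=np.array(c["extrinsics"]);k=c["k1"]
    p=E[:3,:3].T@(np.array(P)-E[:3,3]);s=p[:2]/p[2];s=s*(1+k*(s@s));return K[:2,:2]@s+K[:2,2]
def tri(l):
    A=0;b=0
    for o,r in l:
        M=np.eye(3)-np.outer(r,r);A=A+M;b=b+M@o
    p=np.linalg.solve(A,b);return p,max(np.linalg.norm(np.cross(p-o,r)) for o,r in l)
def save(n,im): cv2.imwrite("pics/"+n+".png",im[...,::-1])
E
python3 - <<'E'
from h import *
a=grab_frame("side");b=grab_frame("top");save("a",a);save("b",b)
print(get_state()["eef_pos"],get_state()["ee_rot"])
for c in("side","top"):
    print(c,np.round(calibration(c)["extrinsics"],3).tolist(),calibration(c)["camera_matrix"][0][0])
    for q in("outline_next_spot","bracket_grip","bracket_hole","punch_grip","punch_stand","drift_punch","pin_punch","pencil","parts_tub","board"):
        print(q,[(np.round(d["uv"]).tolist(),round(d["score"],2)) for d in spot_point(q,c)][:4])
E
```

```text
[0.15369657 0.65681508 0.2257022 ] [ 3.14008776e+00 -1.15675846e-04 -2.29935213e-01]
side [[0.93, -0.127, 0.345, 0.219], [-0.367, -0.343, 0.864, -0.966], [0.009, -0.931, -0.366, 0.486], [0.0, 0.0, 0.0, 1.0]] 410.0817778411918
outline_next_spot [([221.0, 195.0], 0.59)]
bracket_grip [([179.0, 175.0], 0.9), ([226.0, 208.0], 0.85)]
bracket_hole [([239.0, 221.0], 0.76), ([197.0, 185.0], 0.55)]
punch_grip [([258.0, 226.0], 0.66), ([277.0, 237.0], 0.6)]
punch_stand [([272.0, 283.0], 0.79)]
drift_punch [([300.0, 260.0], 0.61)]
pin_punch [([248.0, 266.0], 0.6)]
pencil [([339.0, 266.0], 0.63), ([207.0, 224.0], 0.61)]
parts_tub [([340.0, 263.0], 0.79)]
board []
top [[-0.01, -0.992, 0.125, 0.456], [-1.0, 0.012, 0.013, -0.043], [-0.014, -0.125, -0.992, 0.97], [0.0, 0.0, 0.0, 1.0]] 381.94465749658127
outline_next_spot [([244.0, 223.0], 0.65), ([210.0, 210.0], 0.61)]
bracket_grip [([275.0, 230.0], 0.84), ([127.0, 243.0], 0.61), ([262.0, 246.0], 0.15)]
bracket_hole [([145.0, 229.0], 0.64), ([274.0, 212.0], 0.57)]
punch_grip [([343.0, 212.0], 0.7), ([264.0, 243.0], 0.57), ([380.0, 214.0], 0.45)]
punch_stand [([368.0, 211.0], 0.92)]
drift_punch [([376.0, 194.0], 0.51)]
pin_punch [([371.0, 236.0], 0.45)]
pencil [([262.0, 245.0], 0.7)]
parts_tub [([357.0, 155.0], 0.81)]
board [([245.0, 225.0], 0.64), ([277.0, 209.0], 0.54)]
```

View pics/a.png

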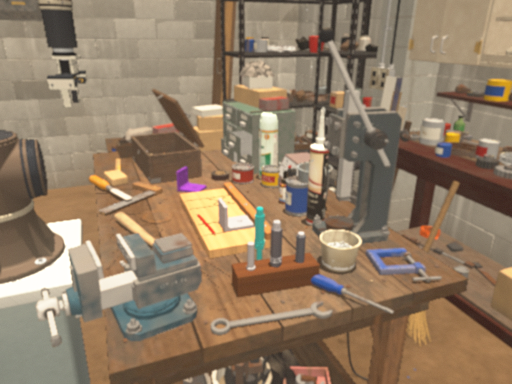

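View pics/b.png

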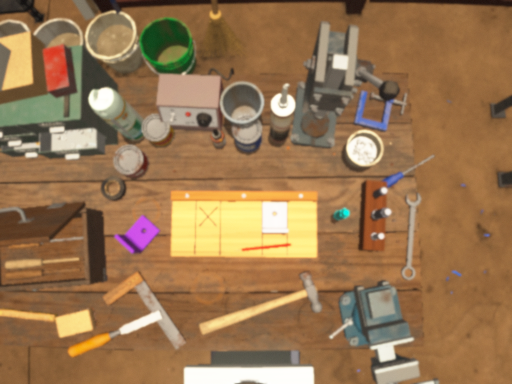

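Run:
```python
import cv2,numpy as np
b=cv2.imread("pics/b.png");a=cv2.imread("pics/a.png")
cv2.imwrite("pics/c.png",np.vstack([cv2.resize(b[150:300,110:410],None,fx=2.6,fy=2,interpolation=3)[:,:780],cv2.resize(a[140:310,130:390],(780,300),interpolation=3)]))
```

```text
(no output)
```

View pics/c.png

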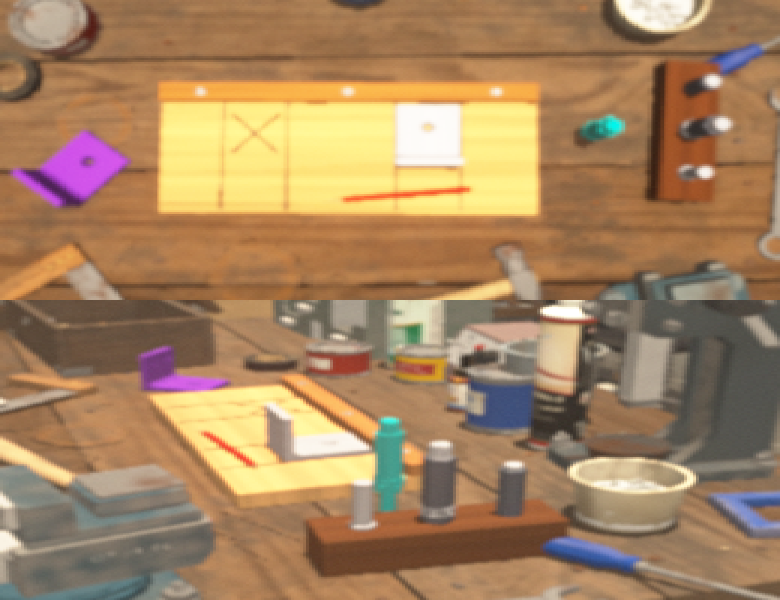

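Side view: three punches in the brown stand, the tallest in the middle (277,237), with a turquoise one standing loose (259,230). The grey bracket is at (232,215) and a purple one at (188,180). Top view: steel bracket at (275,217), X at (208,216), pencil at (265,246), purple bracket at (140,235), stand at (373,215), tub at (363,150).

Candidates:
- **Brackets:** grey (275,217) is plain steel and stands between the right-hand line pair, so it is the one. Purple (140,235) is the look-alike.
- **Punches:** turquoise (343,213) stands loose and is the look-alike. The middle one in the stand (385,213) is the largest of the three, with a head, so it is the one.

The enlarged crop confirms this.

Run:
```python
from h import *
b=cv2.imread("pics/b.png")[...,::-1].astype(int);a=cv2.imread("pics/a.png")[...,::-1].astype(int)
hsv=cv2.cvtColor(b.astype(np.uint8),cv2.COLOR_RGB2HSV)
m=((b[...,0]>200)&(b[...,2]<150)).astype(np.uint8);m[:185]=0;m[262:]=0;m[:,:165]=0;m[:,325:]=0
ys,xs=np.nonzero(m);
for z,uv in((.04,(xs.min(),0)),):pass
print("mask",xs.min(),xs.max()+1,ys.min(),ys.max()+1)
for y in(195,215,235,250): r=np.nonzero(m[y])[0];print(y,r.min(),r.max()+1)
for x in(180,210,240,310): r=np.nonzero(m[:,x])[0];print("col",x,r.min(),r.max()+1,b[196:204,x,1])
g=b.sum(2)
for y0,y1 in((230,238),(238,246),(246,254)):
    p=g[y0:y1].mean(0); print(y0,np.round(p[190:225]).astype(int).tolist())
    if y0==230: print(np.round(p[258:292]).astype(int).tolist())
w=((b.min(2)>185)).astype(np.uint8);w[:195]=0;w[240:]=0;w[:,:255]=0;w[:,295:]=0
ys,xs=np.nonzero(w);print("bracket",xs.min(),xs.max()+1,ys.min(),ys.max()+1)
for y in(205,215,225,231): r=np.nonzero(w[y])[0];print(y,r.min(),r.max()+1) if len(r) else 0
print(g[198:238,275].tolist()); print(g[198:238,267].tolist())
for n,s,t in(("punch",[277,237],[385,213]),):pass
U={}
for c in("side","top"):
    grab_frame(c)
    for q in("outline_next_spot","bracket_grip","bracket_hole","punch_grip","punch_nose","punch_stand","drift_punch","pin_punch","board"):
        L=[]
        for _ in range(2): L+= [d["uv"] for d in spot_point(q,c) if d["score"]>.3]
        U[q,c]=L
for q in set(k[0] for k in U):
    for s in U[q,"side"]:
        for t in U[q,"top"]:
            p,e=tri([ray("side",s),ray("top",t)])
            if e<.008: print(q,np.round(s),np.round(t),np.round(p,3),round(e,4))
```

```text
mask 170 319 190 260
195 170 318
215 171 318
235 171 317
250 170 318
col 180 190 257 [172 174 171 153 163 205 228 232]
col 210 191 257 [180 181 176 161 169 210 233 238]
col 240 191 260 [186 182 179 169 170 205 232 239]
col 310 190 258 [175 174 168 157 164 202 228 234]
230 [616, 616, 615, 610, 588, 556, 590, 610, 616, 616, 615, 616, 616, 616, 615, 616, 616, 615, 616, 616, 615, 614, 613, 612, 612, 612, 612, 611, 604, 576, 554, 589, 609, 612, 610]
[609, 610, 603, 587, 578, 610, 629, 634, 633, 634, 633, 633, 633, 632, 632, 633, 634, 633, 633, 633, 634, 633, 631, 622, 615, 609, 614, 622, 620, 615, 624, 618, 612, 611]
238 [623, 623, 623, 614, 588, 576, 607, 621, 624, 624, 624, 624, 625, 624, 624, 624, 624, 623, 623, 624, 623, 623, 623, 622, 621, 621, 620, 619, 605, 565, 552, 599, 619, 622, 622]
246 [599, 599, 595, 567, 511, 534, 582, 599, 600, 600, 600, 600, 601, 601, 601, 602, 601, 602, 602, 603, 603, 603, 604, 604, 604, 603, 604, 600, 583, 536, 526, 577, 602, 606, 607]
bracket 262 289 202 233
205 262 287
215 262 287
225 262 287
231 262 289
[488, 452, 415, 501, 670, 739, 752, 755, 755, 75
[... 1989 characters left out ...]
95. 188.] [144. 234.] [0.487 0.262 0.003] 0.0045
bracket_hole [239. 220.] [275. 211.] [ 0.531 -0.07   0.033] 0.0042
bracket_hole [239. 220.] [275. 211.] [ 0.531 -0.07   0.033] 0.0042
bracket_hole [195. 188.] [144. 234.] [0.487 0.262 0.003] 0.0045
bracket_hole [195. 188.] [144. 234.] [0.487 0.262 0.003] 0.0045
bracket_hole [239. 220.] [275. 211.] [ 0.531 -0.07   0.033] 0.0042
bracket_hole [239. 220.] [275. 211.] [ 0.531 -0.07   0.033] 0.0042
pin_punch [246. 267.] [374. 237.] [ 0.463 -0.308  0.047] 0.0042
pin_punch [246. 267.] [374. 237.] [ 0.463 -0.308  0.047] 0.0042
pin_punch [246. 267.] [374. 237.] [ 0.463 -0.308  0.047] 0.0042
pin_punch [246. 267.] [374. 237.] [ 0.463 -0.308  0.047] 0.0042
```

Run:
```python
from h import *
b=cv2.imread("pics/b.png").astype(float)
g=b.sum(2)
def cen(row,lo,hi):
    p=g[row:row+4].mean(0)[lo:hi]; w=np.clip(np.percentile(p,70)-8-p,0,None); return (w*np.arange(lo,hi)).sum()/w.sum()
L=[]
for lo,hi in((188,202),(214,228)):
    P=np.array([atz("top",(cen(r,lo,hi),r+1.5),.022) for r in(230,236,242,247)]);L.append(P)
    f=np.polyfit(P[:,0],P[:,1],1);print(np.round(P[:,:2],4).tolist(),"slope",f[0],"y at .54",np.polyval(f,.54))
# board edges via top surface z=.022 & batten
for r in(195,205,225,240,252):
    v=b[r,:,1]; z=.04 if r<200 else .022
    e=[]
    for lo,hi in((164,178),(311,326)):
        p=v[lo:hi];h=(p.min()+p.max())/2; s=np.nonzero(np.diff(p>h))[0][0]; e.append(lo+s+(h-p[s])/(p[s+1]-p[s]))
    print(r,np.round(e,2),[np.round(atz("top",(x,r),z)[:2],4).tolist() for x in e])
# bracket edges
for r in(206,211,219,223):
    v=b[r,:,0];e=[]
    for lo,hi in((256,268),(282,295)):
        p=v[lo:hi];h=(p[[0,-1]].sum())/2; s=np.nonzero(np.diff(p>h))[0][0]; e.append(lo+s+(h-p[s])/(p[s+1]-p[s]))
    print("br",r,np.round(e,2),[np.round(atz("top",(x,r),.03)[:2],4).tolist() for x in e])
for n,uv,z in(("hole",(275,213),.03),("batten face top",(240,199.3),.04),("batten foot",(210,200),.022),("X",(208.5,216.5),.022),("toe",(275,201.3),.03),("leaf far top",(275,228),.087),("leaf near top",(275,232),.087),("front",(240,257.5),.022),("punch head",(386,212.5),.141)):
    print(n,np.round(atz("top",uv,z),4))
# precise marks X
w=np.clip(560-g[203:230,197:219],0,None)
save("d",cv2.resize(cv2.imread("pics/b.png")[185:265,340:420][...,::-1],(600,600),interpolation=3))
for cam in("side","top"):
    grab_frame(cam)
    for q in("punch_grip","drift_punch","pin_punch","punch_stand"): print(cam,q,[(np.round(d["rect"]).tolist(),round(d["score"],2)) for d in boxes_of(q,cam)][:3])
```

```text
[[0.4874, 0.1276], [0.4726, 0.1274], [0.4577, 0.1285], [0.4454, 0.129]] slope -0.03755222857945414 y at .54 0.1253466793243871
[[0.4869, 0.0655], [0.4721, 0.0659], [0.4573, 0.0661], [0.445, 0.066]] slope -0.013786026607014085 y at .54 0.06482973471206868
195 [170.75 316.68] [[0.5773, 0.1856], [0.5729, -0.1744]]
205 [171.72 316.43] [[0.5543, 0.1871], [0.5501, -0.1756]]
225 [171.07 316.64] [[0.5041, 0.1879], [0.5002, -0.1747]]
240 [170.53 316.73] [[0.4668, 0.1888], [0.4632, -0.174]]
252 [170.32 316.73] [[0.4371, 0.1889], [0.4338, -0.1732]]
br 206 [261.68 286.7 ] [[0.5484, -0.039], [0.5477, -0.1008]]
br 211 [261.76 286.71] [[0.536, -0.0391], [0.5353, -0.1006]]
br 219 [261.75 286.66] [[0.5163, -0.0388], [0.5155, -0.1001]]
br 223 [261.75 286.63] [[0.5064, -0.0387], [0.5057, -0.0999]]
hole [ 0.5307 -0.0717  0.03  ]
batten face top [0.5646 0.014  0.04  ]
batten foot [0.5658 0.0904 0.022 ]
X [0.5245 0.0939 0.022 ]
toe [ 0.5597 -0.0721  0.03  ]
leaf far top [ 0.4914 -0.0694  0.087 ]
leaf near top [ 0.4822 -0.0692  0.087 ]
front [0.4225 0.0158 0.022 ]
punch head [ 0.5197 -0.3113  0.141 ]
side punch_grip [([268.0, 219.0, 283.0, 268.0], 0.97)]
side drift_punch [([294.0, 230.0, 310.0, 260.0], 0.64)]
side pin_punch [([245.0, 243.0, 255.0, 272.0], 0.77)]
side punch_stand [([230.0, 252.0, 321.0, 295.0], 0.77)]
top punch_grip [([340.0, 166.0, 354.0, 215.0], 0.95), ([372.0, 209.0, 391.0, 219.0], 0.73)]
top drift_punch []
top pin_punch [([369.0, 233.0, 382.0, 240.0], 0.57)]
top punch_stand [([359.0, 179.0, 387.0, 253.0], 0.58), ([373.0, 188.0, 389.0, 195.0], 0.46)]
```

View pics/d.png

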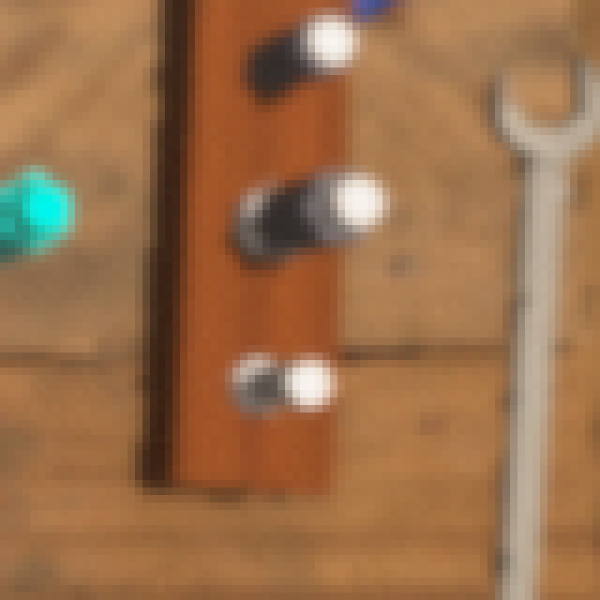

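The close-up confirms it: the middle punch (head at 358,203 in the crop) is the largest and has a narrower round head. The turquoise one stands alone to the left, at (40,210).

Next I plan the moves from the current pose.

```bash
cat >> h.py <<'E'
from scipy.spatial.transform import Rotation as Ro
def plan(W,start=None):
    s=get_state();p=np.array(s["eef_pos"]);R=Ro.from_euler("xyz",s["ee_rot"])
    print("now",round(s["t"],2),np.round(p,4),np.round(s["ee_rot"],4),"F",np.round(s["force"],2),"w",round(s["width"],4),round(s["gripper_force"],1))
    for w in W:
        d=R.inv().apply(np.array(w[:3])-p)/.25
        yaw=R.as_euler("xyz")[2];dy=(w[3]-yaw+np.pi)%(2*np.pi)-np.pi
        print(w,"->",np.round(d,3),"twist",round(-dy/np.pi,4))
        p=np.array(w[:3]);R=Ro.from_euler("xyz",[np.pi,0,w[3]])
E
python3 - <<'E'
from h import *
plan([(.25,.42,.37,-.23),(.40,.20,.37,-.9),(.487,-.0,.25,-1.587),(.487,-.07,.13,-1.587),(.487,-.07,.05,-1.587)])
print(get_state()["q"])
E
```

```text
now 3.5 [0.1538 0.6572 0.2265] [-3.1416e+00  1.0000e-04 -2.2980e-01] F [0.98 0.03 0.68] w 0.0878 0.0
(0.25, 0.42, 0.37, -0.23) -> [ 0.591  0.836 -0.574] twist 0.0
(0.4, 0.2, 0.37, -0.9) -> [0.785 0.72  0.   ] twist 0.2133
(0.487, -0.0, 0.25, -1.587) -> [0.843 0.225 0.48 ] twist 0.2187
(0.487, -0.07, 0.13, -1.587) -> [ 0.28  -0.005  0.48 ] twist -0.0
(0.487, -0.07, 0.05, -1.587) -> [ 0.   -0.    0.32] twist -0.0
[ 1.62907307e+00  3.58610035e-01  1.19086970e-02 -5.25180563e-05
 -1.22405927e+00 -2.88107715e-01]
```

Request:
arm_command([
  {"tx": 0,"ty": 0,"tz": -0.16},
  {"tx": 0,"ty": 0,"tz": -0.32},
  {"tx": 0.05,"ty": 0.05,"tz": -0.46},
  {"tx": 0.12,"ty": 0.17,"tz": -0.57},
  {"tx": 0.22,"ty": 0.32,"tz": -0.57},
  {"tx": 0.32,"ty": 0.46,"tz": -0.57},
  {"tx": 0.42,"ty": 0.6,"tz": -0.57},
  {"tx": 0.5,"ty": 0.72,"tz": -0.57},
], claw=1, grip_force=20)

```text
invalid input
```

Run:
```python
from h import *
plan([(.38,.22,.37,-.9),(.487,-.0,.25,-1.587),(.487,-.07,.13,-1.587),(.487,-.07,.05,-1.587)])
```

```text
now 3.5 [0.1538 0.6572 0.2265] [-3.1416e+00  1.0000e-04 -2.2980e-01] F [0.98 0.03 0.68] w 0.0878 0.0
(0.38, 0.22, 0.37, -0.9) -> [ 1.28   1.497 -0.574] twist 0.2133
(0.487, -0.0, 0.25, -1.587) -> [0.955 0.212 0.48 ] twist 0.2187
(0.487, -0.07, 0.13, -1.587) -> [ 0.28  -0.005  0.48 ] twist -0.0
(0.487, -0.07, 0.05, -1.587) -> [ 0.   -0.    0.32] twist -0.0
```

Refused; probably every row needs all four numbers.

Request:
arm_command([
  {"tx": 0,"ty": 0,"tz": -0.16,"twist": 0},
  {"tx": 0,"ty": 0,"tz": -0.32,"twist": 0},
  {"tx": 0.05,"ty": 0.05,"tz": -0.46,"twist": 0},
  {"tx": 0.12,"ty": 0.17,"tz": -0.57,"twist": 0},
  {"tx": 0.22,"ty": 0.32,"tz": -0.57,"twist": 0},
  {"tx": 0.32,"ty": 0.46,"tz": -0.57,"twist": 0},
  {"tx": 0.42,"ty": 0.6,"tz": -0.57,"twist": 0},
  {"tx": 0.5,"ty": 0.72,"tz": -0.57,"twist": 0},
], claw=1, grip_force=20)

```text
t: 4.17
eef_pos: [0.234, 0.454, 0.3692]
ee_rot: [-3.141, 0.0, -0.229]
force: [1.2, -0.2, 0.7]
width: 0.0877
gripper_force: 0.0
```

Run:
```python
from h import *
plan([(.38,.22,.37,-.9),(.487,-.0,.25,-1.587),(.487,-.07,.13,-1.587),(.487,-.07,.05,-1.587)])
```

```text
now 4.17 [0.234  0.454  0.3692] [-3.141e+00  1.000e-04 -2.294e-01] F [ 1.16 -0.21  0.69] w 0.0877 0.0
(0.38, 0.22, 0.37, -0.9) -> [ 0.782  0.779 -0.004] twist 0.2135
(0.487, -0.0, 0.25, -1.587) -> [0.955 0.212 0.48 ] twist 0.2187
(0.487, -0.07, 0.13, -1.587) -> [ 0.28  -0.005  0.48 ] twist -0.0
(0.487, -0.07, 0.05, -1.587) -> [ 0.   -0.    0.32] twist -0.0
```

Request:
arm_command([
  {"tx": 0.1,"ty": 0.1,"tz": 0,"twist": 0.03},
  {"tx": 0.2,"ty": 0.2,"tz": 0,"twist": 0.06},
  {"tx": 0.3,"ty": 0.3,"tz": 0,"twist": 0.09},
  {"tx": 0.4,"ty": 0.4,"tz": 0,"twist": 0.12},
  {"tx": 0.5,"ty": 0.5,"tz": 0,"twist": 0.15},
  {"tx": 0.6,"ty": 0.6,"tz": 0,"twist": 0.18},
  {"tx": 0.7,"ty": 0.7,"tz": 0,"twist": 0.2},
  {"tx": 0.78,"ty": 0.78,"tz": 0,"twist": 0.2135},
])

```text
t: 4.83
eef_pos: [0.3796, 0.2195, 0.3696]
ee_rot: [-3.14, 0.0, -0.904]
force: [1.1, 0.4, 0.1]
width: 0.0877
gripper_force: 0.0
```

Request:
arm_command([
  {"tx": 0.13,"ty": 0.03,"tz": 0.06,"twist": 0.03},
  {"tx": 0.26,"ty": 0.06,"tz": 0.12,"twist": 0.06},
  {"tx": 0.39,"ty": 0.09,"tz": 0.18,"twist": 0.09},
  {"tx": 0.52,"ty": 0.12,"tz": 0.24,"twist": 0.12},
  {"tx": 0.65,"ty": 0.15,"tz": 0.3,"twist": 0.15},
  {"tx": 0.78,"ty": 0.17,"tz": 0.36,"twist": 0.18},
  {"tx": 0.88,"ty": 0.2,"tz": 0.43,"twist": 0.2},
  {"tx": 0.955,"ty": 0.21,"tz": 0.48,"twist": 0.2187},
])

```text
t: 5.5
eef_pos: [0.4861, -0.0004, 0.2478]
ee_rot: [3.141, -0.0, -1.593]
force: [0.5, 0.8, -1.1]
width: 0.0876
gripper_force: 0.0
```

Run:
```python
from h import *
plan([(.487,-.07,.13,-1.587),(.487,-.07,.05,-1.587)])
```

```text
now 5.5 [ 4.861e-01 -4.000e-04  2.478e-01] [ 3.1408e+00 -1.0000e-04 -1.5925e+00] F [ 0.49  0.83 -1.12] w 0.0876 0.0
(0.487, -0.07, 0.13, -1.587) -> [ 0.278 -0.01   0.471] twist -0.0018
(0.487, -0.07, 0.05, -1.587) -> [ 0.   -0.    0.32] twist -0.0
```

Request:
arm_command([
  {"tx": 0.12,"ty": 0,"tz": 0.06,"twist": 0},
  {"tx": 0.24,"ty": 0,"tz": 0.16,"twist": 0},
  {"tx": 0.278,"ty": -0.01,"tz": 0.3,"twist": -0.002},
  {"tx": 0.278,"ty": -0.01,"tz": 0.42,"twist": -0.002},
  {"tx": 0.278,"ty": -0.01,"tz": 0.52,"twist": -0.002},
  {"tx": 0.278,"ty": -0.01,"tz": 0.6,"twist": -0.002},
  {"tx": 0.278,"ty": -0.01,"tz": 0.6,"twist": -0.002},
  {"tx": 0.278,"ty": -0.01,"tz": 0.6,"twist": -0.002},
], claw=0.5, grip_force=15)

```text
t: 6.17
eef_pos: [0.4871, -0.0679, 0.0988]
ee_rot: [3.14, -0.001, -1.581]
force: [0.3, -0.0, 0.9]
width: 0.0453
gripper_force: 0.0
```

Run:
```python
from h import *
a=grab_frame("side");b=grab_frame("top")
save("e",np.hstack([cv2.resize(a[150:270,160:290],(400,370),interpolation=3),cv2.resize(b[180:280,210:318],(400,370),interpolation=3)]))
plan([(.487,-.07,.05,-1.587)])
```

```text
now 6.27 [ 0.4886 -0.0674  0.1005] [-3.1396e+00  1.0000e-04 -1.5807e+00] F [-0.35  0.24 -0.22] w 0.0439 0.0
(0.487, -0.07, 0.05, -1.587) -> [0.01  0.007 0.202] twist 0.002
```

View pics/e.png

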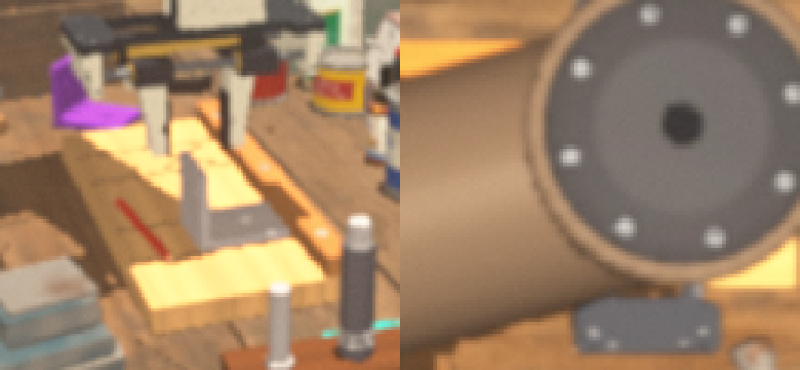

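The side view shows the open fingers straddling the bracket's leaf, with its top at about (192,155) in the crop; the pencil lies clear. Next: descend and grip.

Request:
arm_command([
  {"tx": 0.005,"ty": 0.005,"tz": 0.06,"twist": 0},
  {"tx": 0.005,"ty": 0.005,"tz": 0.12,"twist": 0},
  {"tx": 0.005,"ty": 0.005,"tz": 0.17,"twist": 0},
  {"tx": 0.005,"ty": 0.005,"tz": 0.2,"twist": 0},
  {"tx": 0.005,"ty": 0.005,"tz": 0.2,"twist": 0},
  {"tx": 0.005,"ty": 0.005,"tz": 0.2,"twist": 0},
  {"tx": 0.005,"ty": 0.005,"tz": 0.2,"twist": 0},
  {"tx": 0.005,"ty": 0.005,"tz": 0.2,"twist": 0},
])

```text
t: 6.93
eef_pos: [0.4871, -0.0687, 0.0501]
ee_rot: [-3.14, 0.0, -1.581]
force: [-0.1, -0.1, -0.6]
width: 0.0434
gripper_force: 0.0
```

Request:
arm_command([
  {"tx": 0,"ty": 0,"tz": 0,"twist": 0},
  {"tx": 0,"ty": 0,"tz": 0,"twist": 0},
  {"tx": 0,"ty": 0,"tz": 0,"twist": 0},
  {"tx": 0,"ty": 0,"tz": 0,"twist": 0},
  {"tx": 0,"ty": 0,"tz": 0,"twist": 0},
  {"tx": 0,"ty": 0,"tz": 0,"twist": 0},
  {"tx": 0,"ty": 0,"tz": 0,"twist": 0},
  {"tx": 0,"ty": 0,"tz": 0,"twist": 0},
], claw=0, grip_force=12)

```text
t: 7.6
eef_pos: [0.4858, -0.069, 0.049]
ee_rot: [3.141, -0.0, -1.582]
force: [-2.3, -0.3, 1.8]
width: 0.0077
gripper_force: 12.0
```

Run:
```python
from h import *
plan([(.487,-.07,.05,-1.587),(.491,.095,.05,-1.587)])
```

```text
now 7.6 [ 0.4858 -0.069   0.049 ] [ 3.1408e+00 -1.0000e-04 -1.5815e+00] F [-2.29 -0.31  1.81] w 0.0077 12.0
(0.487, -0.07, 0.05, -1.587) -> [ 0.004 -0.005 -0.004] twist 0.0017
(0.491, 0.095, 0.05, -1.587) -> [-0.66  -0.005 -0.   ] twist -0.0
```

Request:
arm_command([
  {"tx": -0.03,"ty": 0,"tz": 0,"twist": 0},
  {"tx": -0.07,"ty": -0.001,"tz": 0,"twist": 0},
  {"tx": -0.12,"ty": -0.002,"tz": 0,"twist": 0},
  {"tx": -0.17,"ty": -0.003,"tz": 0,"twist": 0},
  {"tx": -0.22,"ty": -0.004,"tz": 0,"twist": 0},
  {"tx": -0.27,"ty": -0.004,"tz": 0,"twist": 0},
  {"tx": -0.31,"ty": -0.004,"tz": 0,"twist": 0.001},
  {"tx": -0.33,"ty": -0.004,"tz": 0,"twist": 0.001},
])

```text
t: 8.27
eef_pos: [0.4882, 0.0151, 0.049]
ee_rot: [-3.142, 0.0, -1.584]
force: [0.9, -1.2, -1.1]
width: 0.0077
gripper_force: 12.0
```

Request:
arm_command([
  {"tx": -0.04,"ty": 0,"tz": 0,"twist": 0},
  {"tx": -0.09,"ty": -0.001,"tz": 0,"twist": 0},
  {"tx": -0.14,"ty": -0.002,"tz": 0,"twist": 0},
  {"tx": -0.19,"ty": -0.003,"tz": 0,"twist": 0},
  {"tx": -0.24,"ty": -0.004,"tz": 0,"twist": 0},
  {"tx": -0.29,"ty": -0.005,"tz": 0,"twist": 0},
  {"tx": -0.33,"ty": -0.005,"tz": 0,"twist": 0},
  {"tx": -0.33,"ty": -0.005,"tz": 0,"twist": 0},
])

```text
t: 8.93
eef_pos: [0.4909, 0.0983, 0.049]
ee_rot: [-3.141, 0.001, -1.583]
force: [-0.8, 0.1, -2.3]
width: 0.008
gripper_force: 12.0
```

Run:
```python
from h import *
a=grab_frame("side");b=grab_frame("top")
save("f",np.hstack([cv2.resize(a[150:270,150:280],(400,370),interpolation=3),cv2.resize(b[180:280,160:268],(400,370),interpolation=3)]))
plan([(.491,.095,.05,-1.587)])
```

```text
now 9.03 [0.4906 0.097  0.049 ] [-3.1414e+00  4.0000e-04 -1.5833e+00] F [-0.96  1.86 -0.84] w 0.0079 12.0
(0.491, 0.095, 0.05, -1.587) -> [ 0.008 -0.002 -0.004] twist 0.0012
```

View pics/f.png

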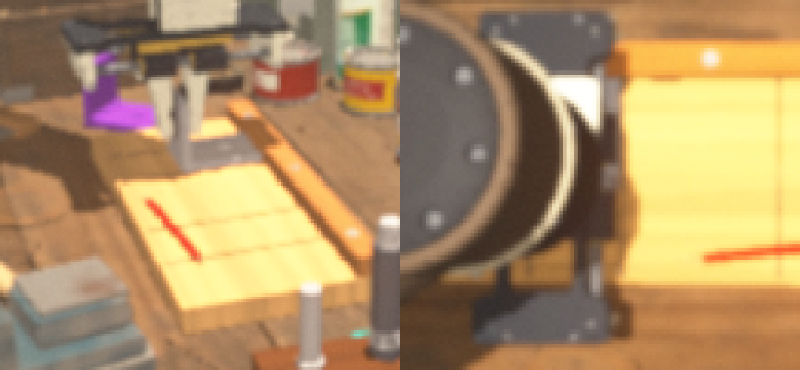

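The bracket followed flat with its toe near the batten. Now I let go, rise straight up and move aside to check.

Request:
arm_command([
  {"tx": 0,"ty": 0,"tz": 0,"twist": 0},
  {"tx": 0,"ty": 0,"tz": 0,"twist": 0},
  {"tx": 0,"ty": 0,"tz": 0,"twist": 0},
  {"tx": 0,"ty": 0,"tz": 0,"twist": 0},
  {"tx": 0,"ty": 0,"tz": 0,"twist": 0},
  {"tx": 0,"ty": 0,"tz": 0,"twist": 0},
  {"tx": 0,"ty": 0,"tz": -0.04,"twist": 0},
  {"tx": 0,"ty": 0,"tz": -0.1,"twist": 0},
], claw=0.5)

```text
t: 9.7
eef_pos: [0.4895, 0.0954, 0.0732]
ee_rot: [3.139, -0.001, -1.585]
force: [-0.4, 0.4, 0.2]
width: 0.0439
gripper_force: 0.0
```

Request:
arm_command([
  {"tx": 0,"ty": 0,"tz": -0.12,"twist": 0},
  {"tx": 0,"ty": 0,"tz": -0.26,"twist": 0},
  {"tx": 0,"ty": 0,"tz": -0.42,"twist": 0},
  {"tx": 0.1,"ty": 0,"tz": -0.56,"twist": 0},
  {"tx": 0.25,"ty": 0,"tz": -0.6,"twist": 0},
  {"tx": 0.41,"ty": 0,"tz": -0.6,"twist": 0},
  {"tx": 0.57,"ty": 0,"tz": -0.6,"twist": 0},
  {"tx": 0.73,"ty": 0,"tz": -0.6,"twist": 0},
])

```text
t: 10.37
eef_pos: [0.4876, -0.088, 0.2248]
ee_rot: [-3.14, 0.001, -1.584]
force: [1.5, -0.0, -0.0]
width: 0.044
gripper_force: 0.0
```

Request:
arm_command([
  {"tx": 0.13,"ty": 0,"tz": 0,"twist": -0.03},
  {"tx": 0.26,"ty": 0,"tz": 0,"twist": -0.07},
  {"tx": 0.38,"ty": 0,"tz": 0,"twist": -0.1},
  {"tx": 0.5,"ty": 0,"tz": 0,"twist": -0.14},
  {"tx": 0.6,"ty": 0,"tz": 0,"twist": -0.18},
  {"tx": 0.6,"ty": 0,"tz": 0,"twist": -0.21},
  {"tx": 0.6,"ty": 0,"tz": 0,"twist": -0.25},
  {"tx": 0.6,"ty": 0,"tz": 0,"twist": -0.28},
])

```text
t: 11.03
eef_pos: [0.4855, -0.2372, 0.2238]
ee_rot: [3.141, 0.001, -0.7]
force: [0.1, 0.2, 0.5]
width: 0.0441
gripper_force: 0.0
```

Run:
```python
from h import *
im=grab_frame("top");b=im[...,::-1].astype(float);a=grab_frame("side")
save("g",np.hstack([cv2.resize(im[185:265,165:245],(400,400),interpolation=3),cv2.resize(a[150:240,170:260],(400,400),interpolation=3)]))
for r in(206,211,219,223):
    v=b[r,:,0];e=[]
    for lo,hi in((189,201),(215,227)):
        p=v[lo:hi];h=(p[[0,-1]].sum())/2; k=np.nonzero(np.diff(p>h))[0]
        if len(k): s=k[0];e.append(lo+s+(h-p[s])/(p[s+1]-p[s]))
    print("br",r,np.round(e,2),[np.round(atz("top",(x,r),.03)[:2],4).tolist() for x in e])
print(b.sum(2)[194:240,208].astype(int).tolist());print(b.sum(2)[194:240,202].astype(int).tolist())
plan([(.4,-.25,.2,0)]);print(get_state()["q"])
```

```text
br 206 [189.04 218.25] [[0.5505, 0.1416], [0.5497, 0.0686]]
br 211 [189.45 221.  ] [[0.538, 0.1404], [0.5372, 0.0618]]
br 219 [189.69 219.25] [[0.5181, 0.1396], [0.5174, 0.0661]]
br 223 [189.86 219.5 ] [[0.5082, 0.1391], [0.5075, 0.0655]]
[440, 434, 426, 421, 418, 411, 415, 405, 402, 400, 397, 397, 394, 389, 389, 384, 384, 379, 372, 373, 368, 365, 365, 362, 355, 346, 339, 320, 308, 309, 307, 301, 293, 292, 289, 287, 277, 270, 261, 261, 252, 240, 243, 314, 489, 604]
[435, 429, 422, 417, 418, 413, 406, 402, 404, 401, 401, 396, 392, 394, 390, 386, 383, 379, 377, 375, 369, 370, 366, 361, 354, 353, 345, 340, 345, 337, 330, 327, 325, 318, 306, 302, 298, 286, 281, 264, 260, 251, 269, 424, 590, 641]
now 11.13 [ 0.4857 -0.2367  0.2239] [ 3.1415e+00  3.0000e-04 -7.0400e-01] F [ 1.33 -0.39 -0.32] w 0.0438 0.0
(0.4, -0.25, 0.2, 0) -> [-0.227  0.262  0.096] twist -0.2241
[-9.06316943e-02  1.39357451e-01 -2.89117133e-01 -9.98410135e-05
 -1.14263694e+00  9.57492893e-01]
```

View pics/g.png

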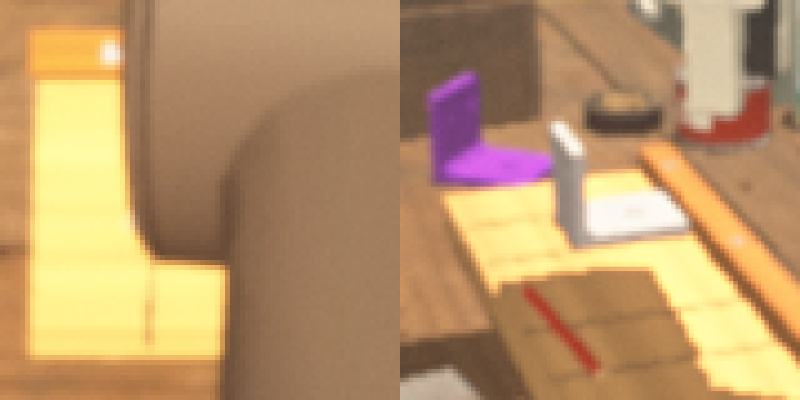

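Run:
```python
from h import *
b=cv2.imread("pics/b.png").astype(int);a=cv2.imread("pics/a.png").astype(int)
def blob(im,x0,x1,y0,y1,t):
    m=im[y0:y1,x0:x1].min(2)>t;ys,xs=np.nonzero(m);return np.array([xs.mean()+x0,ys.mean()+y0]),(xs.min()+x0,xs.max()+x0,ys.min()+y0,ys.max()+y0)
t,r=blob(b,382,395,207,218,190);print(t,r,np.round(atz("top",t,.141),4))
for nm,x0,x1,y0,y1,z in(("drift",378,390,186,195,.109),("pin",376,388,232,241,.101)):
    q,r=blob(b,x0,x1,y0,y1,190);print(nm,q,r,np.round(atz("top",q,z),4))
q,r=blob(b,335,352,205,222,-1)
# side: punch axis from columns of dark hexagon rows
for y in range(216,268,3):
    print(y,a[y,264:290].sum(1).tolist())
for p in((.52,-.311,.141),(.52,-.311,.125),(.52,-.311,.045)): print(np.round(proj("side",p),1),np.round(proj("top",p),1))
```

```text
[387.34615385 211.34615385] (np.int64(385), np.int64(390), np.int64(209), np.int64(214)) [ 0.5222 -0.3144  0.141 ]
drift [384. 190.] (np.int64(382), np.int64(386), np.int64(188), np.int64(192)) [ 0.5739 -0.3197  0.109 ]
pin [380.75 235.75] (np.int64(379), np.int64(383), np.int64(234), np.int64(238)) [ 0.4699 -0.3096  0.101 ]
216 [399, 376, 365, 377, 381, 383, 379, 385, 382, 383, 394, 398, 412, 408, 411, 417, 416, 415, 403, 402, 406, 403, 414, 407, 382, 376]
219 [381, 389, 373, 377, 389, 402, 414, 397, 390, 421, 466, 504, 521, 530, 513, 454, 397, 377, 386, 390, 402, 414, 409, 398, 401, 401]
222 [475, 516, 506, 471, 420, 373, 352, 379, 433, 528, 653, 702, 703, 714, 718, 671, 527, 401, 372, 365, 369, 370, 395, 407, 399, 401]
225 [543, 636, 595, 542, 510, 478, 433, 389, 375, 412, 447, 467, 489, 490, 496, 476, 435, 389, 365, 360, 374, 401, 408, 418, 409, 409]
228 [486, 523, 523, 530, 533, 525, 496, 433, 410, 436, 476, 493, 503, 492, 494, 500, 467, 411, 383, 376, 377, 390, 401, 415, 420, 416]
231 [439, 494, 524, 535, 534, 516, 462, 336, 274, 303, 356, 381, 392, 405, 411, 375, 320, 288, 341
[... 1040 characters left out ...]
, 271, 259, 266, 254, 256, 296, 371, 437, 443, 442, 431, 425, 413, 397, 392]
258 [381, 385, 378, 372, 375, 383, 382, 370, 356, 372, 371, 364, 358, 388, 448, 482, 452, 407, 361, 335, 332, 333, 329, 337, 332, 333]
261 [335, 332, 339, 334, 325, 328, 338, 348, 363, 417, 457, 438, 394, 375, 380, 434, 450, 386, 331, 320, 315, 317, 317, 317, 322, 314]
264 [325, 321, 321, 303, 248, 204, 202, 222, 249, 270, 274, 283, 282, 264, 254, 242, 257, 291, 321, 329, 340, 334, 338, 337, 334, 334]
267 [330, 330, 335, 339, 330, 320, 322, 324, 322, 318, 293, 291, 281, 281, 298, 321, 334, 333, 338, 328, 333, 330, 326, 331, 318, 317]
[276.1 220.5] [385.8 212.4]
[275.9 227.9] [383.6 213. ]
[274.9 263.4] [373.4 215.6]
```

Run:
```python
from h import *
print(tri([ray("top",(345.5,212.8)),ray("side",(260,207))]))
print(tri([ray("top",(387.3,211.5)),ray("side",(276.6,220.5))]))
e=[atz("top",p,.045) for p in((386.7,198.3),(384,250.3))];print(e)
for p in((.522,-.3135,.141),(.521,-.313,.141)): print(proj("side",p),proj("top",p))
plan([(.521,-.313,.2,-.06),(.521,-.313,.086,-.06)]);print(get_state()["q"])
```

```text
(array([ 0.52115238, -0.2237253 ,  0.13328321]), np.float64(0.00025058573067829646))
(array([ 0.52087725, -0.31357263,  0.1421432 ]), np.float64(0.0009760960852607276))
[array([ 0.56203377, -0.34595419,  0.045     ]), array([ 0.4357252 , -0.33324543,  0.045     ])]
[277.59598744 220.84440229] [386.92511186 211.45373861]
[277.01883294 220.81759333] [386.72290385 211.91244343]
now 11.13 [ 0.4857 -0.2367  0.2239] [ 3.1415e+00  3.0000e-04 -7.0400e-01] F [ 1.33 -0.39 -0.32] w 0.0438 0.0
(0.521, -0.313, 0.2, -0.06) -> [0.305 0.141 0.095] twist -0.205
(0.521, -0.313, 0.086, -0.06) -> [ 0.    -0.     0.456] twist -0.0
[-9.06316943e-02  1.39357451e-01 -2.89117133e-01 -9.98410135e-05
 -1.14263694e+00  9.57492893e-01]
```

Request:
arm_command([
  {"tx": 0.08,"ty": 0.04,"tz": 0.02,"twist": -0.03},
  {"tx": 0.16,"ty": 0.08,"tz": 0.04,"twist": -0.06},
  {"tx": 0.24,"ty": 0.12,"tz": 0.06,"twist": -0.09},
  {"tx": 0.304,"ty": 0.142,"tz": 0.08,"twist": -0.12},
  {"tx": 0.304,"ty": 0.142,"tz": 0.09,"twist": -0.15},
  {"tx": 0.304,"ty": 0.142,"tz": 0.09,"twist": -0.18},
  {"tx": 0.304,"ty": 0.142,"tz": 0.09,"twist": -0.192},
  {"tx": 0.304,"ty": 0.142,"tz": 0.09,"twist": -0.192},
])

```text
t: 11.8
eef_pos: [0.5208, -0.3127, 0.2013]
ee_rot: [-3.142, 0.001, -0.103]
force: [-0.9, 0.4, 0.3]
width: 0.0435
gripper_force: 0.0
```

Run:
```python
from h import *
plan([(.521,-.3135,.086,-.1)])
im=grab_frame("top");b=im[...,::-1].astype(float);a=grab_frame("side")
save("i",np.hstack([cv2.resize(im[185:265,165:245],(400,400),interpolation=3),cv2.resize(a[160:290,225:325],(400,400),interpolation=3)]))
```

```text
now 11.8 [ 0.5208 -0.3127  0.2013] [-3.1415e+00  6.0000e-04 -1.0340e-01] F [-0.86  0.41  0.34] w 0.0435 0.0
(0.521, -0.3135, 0.086, -0.1) -> [0.002 0.003 0.461] twist -0.0011
```

View pics/i.png

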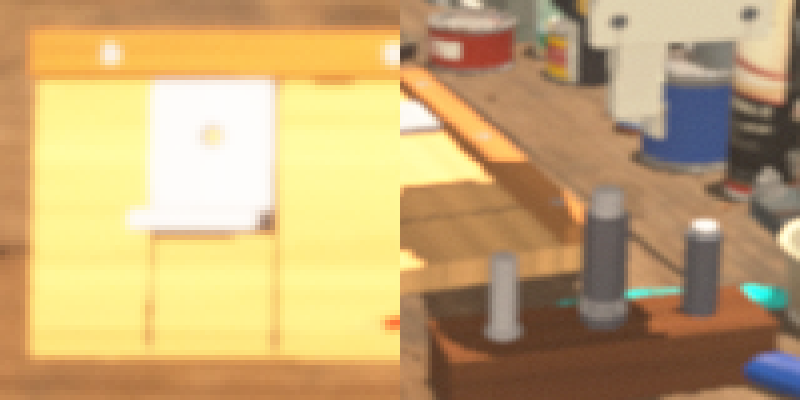

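The bracket sits between the two lines, its edges at 150 and 275 in the crop with the lines at 150 and 276. The toe is close to the batten and the hole is at (207,212). The open gripper is above the middle punch. I measure the bracket in the same picture.

Run:
```python
from h import *
b=grab_frame("top").astype(float)[...,::-1];g=b.sum(2)
E=[]
for r in(206,208,217,221,224):
    v=b[r,:,0];e=[]
    for lo,hi in((190,201),(214,226)):
        p=v[lo:hi];h=(p[[0,-1]].sum())/2; k=np.nonzero(np.diff(p>h))[0];s=k[0];e.append(lo+s+(h-p[s])/(p[s+1]-p[s]))
    W=[atz("top",(x,r),.03)[:2] for x in e];E.append(np.r_[W[0][0],W[0][1],W[1][1]]);print(r,np.round(e,2),np.round(E[-1],4))
E=np.array(E);print(np.polyfit(E[:,0],(E[:,1]+E[:,2])/2,1))
w=np.clip(740-g[206:218,201:214],0,None);w[w<15]=0;yy,xx=np.mgrid[206:218,201:214];c=((w*xx).sum()/w.sum(),(w*yy).sum()/w.sum());print("hole",c,atz("top",c,.03))
print(g[194:206,204].astype(int).tolist(),atz("top",(204,200.0),.03)[0])
for q in("bracket_hole","outline_next_spot"): print([np.round(d["uv"],1).tolist()+np.round(atz("top",d["uv"],.03),4).tolist() for d in spot_point(q,"top")])
```

```text
206 [194.31 219.43] [0.5504 0.1284 0.0657]
208 [194.29 219.53] [0.5454 0.1284 0.0654]
217 [194.   219.17] [0.523  0.1289 0.0663]
221 [194.09 219.03] [0.5131 0.1286 0.0666]
224 [194.19 219.05] [0.5057 0.1283 0.0666]
[-0.01379396  0.10458847]
hole (np.float64(206.77386934673368), np.float64(211.54522613065328)) [0.53620845 0.09714344 0.03      ]
[521, 525, 531, 534, 531, 517, 581, 712, 749, 756, 756, 756] 0.5650839009508479
[[141.8, 230.5, 0.4906, 0.2596, 0.03], [208.8, 210.0, 0.54, 0.0921, 0.03]]
[[208.1, 212.2, 0.5345, 0.0938, 0.03]]
```

Request:
arm_command([
  {"tx": 0.002,"ty": 0.003,"tz": 0.1,"twist": 0},
  {"tx": 0.002,"ty": 0.003,"tz": 0.2,"twist": 0},
  {"tx": 0.002,"ty": 0.003,"tz": 0.3,"twist": 0},
  {"tx": 0.002,"ty": 0.003,"tz": 0.38,"twist": 0},
  {"tx": 0.002,"ty": 0.003,"tz": 0.44,"twist": 0},
  {"tx": 0.002,"ty": 0.003,"tz": 0.46,"twist": 0},
  {"tx": 0.002,"ty": 0.003,"tz": 0.46,"twist": 0},
  {"tx": 0.002,"ty": 0.003,"tz": 0.46,"twist": 0},
])

```text
t: 12.72
eef_pos: [0.5217, -0.3136, 0.0872]
ee_rot: [3.141, -0.0, -0.102]
force: [0.3, 0.6, 0.1]
width: 0.0439
gripper_force: 0.0
```

Request:
arm_command([
  {"tx": 0,"ty": 0,"tz": 0,"twist": 0},
  {"tx": 0,"ty": 0,"tz": 0,"twist": 0},
  {"tx": 0,"ty": 0,"tz": 0,"twist": 0},
  {"tx": 0,"ty": 0,"tz": 0,"twist": 0},
  {"tx": 0,"ty": 0,"tz": 0,"twist": 0},
  {"tx": 0,"ty": 0,"tz": 0,"twist": 0},
  {"tx": 0,"ty": 0,"tz": 0,"twist": 0},
  {"tx": 0,"ty": 0,"tz": 0,"twist": 0},
], claw=0, grip_force=25)

```text
t: 13.38
eef_pos: [0.5217, -0.3137, 0.0873]
ee_rot: [3.141, -0.001, -0.101]
force: [-1.5, 0.0, 5.5]
width: 0.0216
gripper_force: 25.0
```

Request:
arm_command([
  {"tx": 0,"ty": 0,"tz": 0,"twist": 0},
  {"tx": 0,"ty": 0,"tz": 0,"twist": 0},
  {"tx": 0,"ty": 0,"tz": 0,"twist": 0},
  {"tx": 0,"ty": 0,"tz": 0,"twist": 0},
  {"tx": 0,"ty": 0,"tz": 0,"twist": 0},
  {"tx": 0,"ty": 0,"tz": 0,"twist": 0},
  {"tx": 0,"ty": 0,"tz": 0,"twist": 0},
  {"tx": 0,"ty": 0,"tz": 0,"twist": 0},
], claw=0, grip_force=35)

```text
t: 14.05
eef_pos: [0.5217, -0.3137, 0.0873]
ee_rot: [3.141, -0.001, -0.101]
force: [-0.0, 1.2, 5.2]
width: 0.0218
gripper_force: 35.0
```

Run:
```python
from h import *
s=get_state();print(s["width"],s["force"],s["moment"],s["ee_rot"])
plan([(.52,-.3135,.25,-.1),(.45,-.1,.25,-.1),(.536,.097,.25,-.02),(.536,.097,.13,-.02)])
a=grab_frame("side");save("j",cv2.resize(a[200:290,235:325],(600,600),interpolation=3))
```

```text
0.02179302124510716 [-0.02093458  1.18410409  5.16209872] [ 0.24270963  0.25121056 -0.02557781] [ 3.14115945e+00 -1.03585323e-03 -1.01345313e-01]
now 14.05 [ 0.5217 -0.3137  0.0873] [ 3.1412e+00 -1.0000e-03 -1.0130e-01] F [-0.02  1.18  5.16] w 0.0218 35.0
(0.52, -0.3135, 0.25, -0.1) -> [-0.006  0.    -0.651] twist -0.0004
(0.45, -0.1, 0.25, -0.1) -> [-0.364 -0.822 -0.   ] twist -0.0
(0.536, 0.097, 0.25, -0.02) -> [ 0.264 -0.818 -0.   ] twist -0.0255
(0.536, 0.097, 0.13, -0.02) -> [-0.   -0.    0.48] twist -0.0
```

The opening of 21.8 mm suggests the hexagon is skewed about 10° between the pads. I open, turn the tool 10° and close again.

Request:
arm_command([
  {"tx": 0,"ty": 0,"tz": 0,"twist": 0},
  {"tx": 0,"ty": 0,"tz": 0,"twist": 0},
  {"tx": 0,"ty": 0,"tz": 0,"twist": 0},
  {"tx": 0,"ty": 0,"tz": 0,"twist": -0.03},
  {"tx": 0,"ty": 0,"tz": 0,"twist": -0.055},
  {"tx": 0,"ty": 0,"tz": 0,"twist": -0.055},
  {"tx": 0,"ty": 0,"tz": 0,"twist": -0.055},
  {"tx": 0,"ty": 0,"tz": 0,"twist": -0.055},
], claw=0.45, grip_force=10)

```text
t: 14.77
eef_pos: [0.5211, -0.3134, 0.0864]
ee_rot: [-3.141, 0.0, 0.069]
force: [0.1, -0.0, -0.1]
width: 0.0397
gripper_force: 0.0
```

Request:
arm_command([
  {"tx": 0,"ty": 0,"tz": 0,"twist": 0},
  {"tx": 0,"ty": 0,"tz": 0,"twist": 0},
  {"tx": 0,"ty": 0,"tz": 0,"twist": 0},
  {"tx": 0,"ty": 0,"tz": 0,"twist": 0},
  {"tx": 0,"ty": 0,"tz": 0,"twist": 0},
  {"tx": 0,"ty": 0,"tz": 0,"twist": 0},
  {"tx": 0,"ty": 0,"tz": 0,"twist": 0},
  {"tx": 0,"ty": 0,"tz": 0,"twist": 0},
], claw=0)

```text
t: 15.43
eef_pos: [0.5213, -0.3135, 0.0865]
ee_rot: [-3.142, 0.0, 0.071]
force: [-0.2, -0.1, -0.5]
width: 0.0225
gripper_force: 10.0
```

Request:
arm_command([
  {"tx": 0,"ty": 0,"tz": 0,"twist": 0},
  {"tx": 0,"ty": 0,"tz": 0,"twist": 0},
  {"tx": 0,"ty": 0,"tz": 0,"twist": 0},
  {"tx": 0,"ty": 0,"tz": 0,"twist": 0.03},
  {"tx": 0,"ty": 0,"tz": 0,"twist": 0.06},
  {"tx": 0,"ty": 0,"tz": 0,"twist": 0.09},
  {"tx": 0,"ty": 0,"tz": 0,"twist": 0.109},
  {"tx": 0,"ty": 0,"tz": 0,"twist": 0.109},
], claw=0.45, grip_force=10)

```text
t: 16.1
eef_pos: [0.5213, -0.3135, 0.0866]
ee_rot: [-3.142, -0.0, -0.274]
force: [0.5, -0.8, 0.3]
width: 0.0394
gripper_force: 0.0
```

Request:
arm_command([
  {"tx": 0,"ty": 0,"tz": 0,"twist": 0},
  {"tx": 0,"ty": 0,"tz": 0,"twist": 0},
  {"tx": 0,"ty": 0,"tz": 0,"twist": 0},
  {"tx": 0,"ty": 0,"tz": 0,"twist": 0},
  {"tx": 0,"ty": 0,"tz": 0,"twist": 0},
  {"tx": 0,"ty": 0,"tz": 0,"twist": 0},
  {"tx": 0,"ty": 0,"tz": 0,"twist": 0},
  {"tx": 0,"ty": 0,"tz": 0,"twist": 0},
], claw=0)

```text
t: 16.77
eef_pos: [0.5213, -0.3134, 0.0865]
ee_rot: [-3.142, 0.0, -0.271]
force: [-0.6, 0.7, -0.1]
width: 0.0211
gripper_force: 10.0
```

Request:
arm_command([
  {"tx": 0,"ty": 0,"tz": 0,"twist": 0},
  {"tx": 0,"ty": 0,"tz": 0,"twist": 0},
  {"tx": 0,"ty": 0,"tz": 0,"twist": 0},
  {"tx": 0,"ty": 0,"tz": 0,"twist": 0.03},
  {"tx": 0,"ty": 0,"tz": 0,"twist": 0.035},
  {"tx": 0,"ty": 0,"tz": 0,"twist": 0.035},
  {"tx": 0,"ty": 0,"tz": 0,"twist": 0.035},
  {"tx": 0,"ty": 0,"tz": 0,"twist": 0.035},
], claw=0.45, grip_force=10)

```text
t: 17.43
eef_pos: [0.5213, -0.3135, 0.0866]
ee_rot: [3.142, -0.0, -0.379]
force: [-0.4, 0.3, -0.8]
width: 0.0393
gripper_force: 0.0
```

Request:
arm_command([
  {"tx": 0,"ty": 0,"tz": 0,"twist": 0},
  {"tx": 0,"ty": 0,"tz": 0,"twist": 0},
  {"tx": 0,"ty": 0,"tz": 0,"twist": 0},
  {"tx": 0,"ty": 0,"tz": 0,"twist": 0},
  {"tx": 0,"ty": 0,"tz": 0,"twist": 0},
  {"tx": 0,"ty": 0,"tz": 0,"twist": 0},
  {"tx": 0,"ty": 0,"tz": 0,"twist": 0},
  {"tx": 0,"ty": 0,"tz": 0,"twist": 0},
], claw=0)

```text
t: 18.1
eef_pos: [0.5213, -0.3135, 0.0866]
ee_rot: [3.142, -0.0, -0.381]
force: [-0.2, -0.1, -0.7]
width: 0.0204
gripper_force: 10.0
```

The opening is now 20.4 mm, so the pads are on the flats. I grip harder and lift.

Request:
arm_command([
  {"tx": 0,"ty": 0,"tz": 0,"twist": 0},
  {"tx": 0,"ty": 0,"tz": 0,"twist": 0},
  {"tx": 0,"ty": 0,"tz": -0.03,"twist": 0},
  {"tx": 0,"ty": 0,"tz": -0.08,"twist": 0},
  {"tx": 0,"ty": 0,"tz": -0.13,"twist": 0},
  {"tx": 0,"ty": 0,"tz": -0.18,"twist": 0},
  {"tx": 0,"ty": 0,"tz": -0.23,"twist": 0},
  {"tx": 0,"ty": 0,"tz": -0.28,"twist": 0},
], claw=0, grip_force=35)

```text
t: 18.77
eef_pos: [0.521, -0.3133, 0.1575]
ee_rot: [-3.141, 0.0, -0.381]
force: [0.0, -0.9, -1.9]
width: 0.0202
gripper_force: 35.0
```

Request:
arm_command([
  {"tx": 0,"ty": 0,"tz": -0.06,"twist": 0},
  {"tx": 0,"ty": 0,"tz": -0.13,"twist": 0},
  {"tx": 0,"ty": 0,"tz": -0.2,"twist": 0},
  {"tx": 0,"ty": 0,"tz": -0.27,"twist": 0},
  {"tx": 0,"ty": 0,"tz": -0.32,"twist": 0},
  {"tx": 0,"ty": 0,"tz": -0.36,"twist": 0},
  {"tx": 0,"ty": 0,"tz": -0.36,"twist": 0},
  {"tx": 0,"ty": 0,"tz": -0.36,"twist": 0},
])

```text
t: 19.43
eef_pos: [0.5212, -0.3133, 0.2467]
ee_rot: [-3.141, -0.0, -0.381]
force: [0.6, 0.1, -2.7]
width: 0.0203
gripper_force: 35.0
```

Run:
```python
from h import *
plan([(.49,-.12,.245,-.38),(.52,.08,.2,-.38),(.536,.097,.15,-.38)])
a=grab_frame("side");
for q in("punch_nose","punch_grip"): print(q,[(np.round(d["uv"],1).tolist(),round(d["score"],2)) for d in spot_point(q,"side")])
s=get_state();p=np.array(s["eef_pos"]);print(proj("side",p+[0,0,.019]),proj("side",p+[0,0,.019-.096]))
```

```text
now 19.43 [ 0.5212 -0.3133  0.2467] [-3.1412e+00 -5.0000e-04 -3.8130e-01] F [ 0.58  0.12 -2.65] w 0.0203 35.0
(0.49, -0.12, 0.245, -0.38) -> [-0.404 -0.671  0.007] twist -0.0004
(0.52, 0.08, 0.2, -0.38) -> [-0.185 -0.787  0.18 ] twist -0.0
(0.536, 0.097, 0.15, -0.38) -> [ 0.034 -0.087  0.2  ] twist -0.0
punch_nose [([277.9, 207.2], 0.61), ([277.4, 161.3], 0.25)]
punch_grip [([303.4, 259.4], 0.66), ([277.9, 159.2], 0.53), ([202.0, 222.9], 0.29)]
[278.71559946 159.86806002] [277.30704713 207.94625061]
```

Request:
arm_command([
  {"tx": -0.05,"ty": -0.08,"tz": 0,"twist": 0},
  {"tx": -0.1,"ty": -0.17,"tz": 0,"twist": 0},
  {"tx": -0.16,"ty": -0.26,"tz": 0,"twist": 0},
  {"tx": -0.22,"ty": -0.36,"tz": 0,"twist": 0},
  {"tx": -0.28,"ty": -0.46,"tz": 0,"twist": 0},
  {"tx": -0.34,"ty": -0.56,"tz": 0,"twist": 0},
  {"tx": -0.38,"ty": -0.63,"tz": 0,"twist": 0},
  {"tx": -0.4,"ty": -0.67,"tz": 0,"twist": 0},
])

```text
t: 20.25
eef_pos: [0.4899, -0.1189, 0.246]
ee_rot: [3.142, 0.001, -0.38]
force: [0.2, -1.0, -2.6]
width: 0.0205
gripper_force: 35.0
```

Request:
arm_command([
  {"tx": -0.02,"ty": -0.1,"tz": 0,"twist": 0},
  {"tx": -0.04,"ty": -0.2,"tz": 0.02,"twist": 0},
  {"tx": -0.06,"ty": -0.31,"tz": 0.04,"twist": 0},
  {"tx": -0.09,"ty": -0.43,"tz": 0.06,"twist": 0},
  {"tx": -0.12,"ty": -0.55,"tz": 0.09,"twist": 0},
  {"tx": -0.15,"ty": -0.66,"tz": 0.13,"twist": 0},
  {"tx": -0.17,"ty": -0.74,"tz": 0.16,"twist": 0},
  {"tx": -0.185,"ty": -0.787,"tz": 0.18,"twist": 0},
])

```text
t: 20.92
eef_pos: [0.521, 0.0807, 0.2]
ee_rot: [3.14, 0.001, -0.38]
force: [-0.8, -0.5, -2.1]
width: 0.0205
gripper_force: 35.0
```

Run:
```python
from h import *
plan([(.536,.097,.13,-.38)])
```

```text
now 20.92 [0.521  0.0807 0.2   ] [ 3.1403e+00  1.3000e-03 -3.8000e-01] F [-0.82 -0.47 -2.11] w 0.0205 35.0
(0.536, 0.097, 0.13, -0.38) -> [ 0.032 -0.083  0.28 ] twist -0.0
```

Request:
arm_command([
  {"tx": 0.01,"ty": -0.03,"tz": 0.06,"twist": 0},
  {"tx": 0.02,"ty": -0.06,"tz": 0.12,"twist": 0},
  {"tx": 0.03,"ty": -0.08,"tz": 0.18,"twist": 0},
  {"tx": 0.03,"ty": -0.08,"tz": 0.23,"twist": 0},
  {"tx": 0.03,"ty": -0.08,"tz": 0.27,"twist": 0},
  {"tx": 0.03,"ty": -0.08,"tz": 0.29,"twist": 0},
  {"tx": 0.03,"ty": -0.08,"tz": 0.29,"twist": 0},
  {"tx": 0.03,"ty": -0.08,"tz": 0.29,"twist": 0},
])

```text
t: 21.58
eef_pos: [0.5356, 0.0945, 0.1293]
ee_rot: [3.141, -0.0, -0.381]
force: [-0.1, 0.1, -1.6]
width: 0.02
gripper_force: 35.0
```

Run:
```python
from h import *
plan([(.535,.0963,.107,-.38)])
a=grab_frame("side");save("k",cv2.resize(a[150:230,185:275],(800,600),interpolation=3))
p=np.array(get_state()["eef_pos"])
print("pred nose",proj("side",p-[0,0,.077]),"grip",proj("side",p+[0,0,.019]),"hole",proj("side",(.535,.0963,.03)),proj("side",(.537,.0963,.03)),proj("side",(.535,.0983,.03)))
for q in("punch_nose","punch_grip","bracket_hole"): print(q,[(np.round(d["uv"],1).tolist(),round(d["score"],2)) for d in spot_point(q,"side")])
```

```text
now 21.58 [0.5356 0.0945 0.1293] [ 3.1413e+00 -1.0000e-04 -3.8140e-01] F [-0.1   0.13 -1.64] w 0.02 35.0
(0.535, 0.0963, 0.107, -0.38) -> [-0.005 -0.006  0.089] twist -0.0004
pred nose [223.23172079 190.14245395] grip [222.48667526 158.24402842] hole [222.94901965 197.25169385] [223.60801468 197.16074312] [222.74676376 197.00625075]
punch_nose [([222.0, 190.3], 0.57)]
punch_grip [([223.4, 198.8], 0.75), ([220.7, 161.3], 0.59), ([305.8, 261.9], 0.48)]
bracket_hole [([222.1, 197.5], 0.82), ([196.4, 186.4], 0.64)]
```

View pics/k.png

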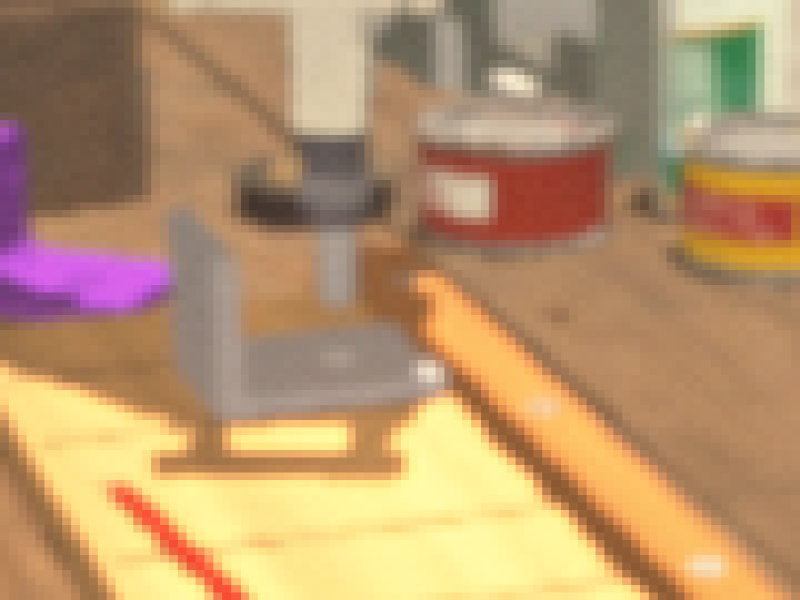

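The crop shows the punch upright over the foot, sleeve end at (337,303), with the hole right below it at (336,355). Only a small y correction is needed; then lower gently.

Request:
arm_command([
  {"tx": -0.003,"ty": -0.005,"tz": 0.015,"twist": 0},
  {"tx": -0.003,"ty": -0.005,"tz": 0.03,"twist": 0},
  {"tx": -0.003,"ty": -0.005,"tz": 0.045,"twist": 0},
  {"tx": -0.003,"ty": -0.005,"tz": 0.06,"twist": 0},
  {"tx": -0.003,"ty": -0.005,"tz": 0.075,"twist": 0},
  {"tx": -0.003,"ty": -0.005,"tz": 0.085,"twist": 0},
  {"tx": -0.003,"ty": -0.005,"tz": 0.09,"twist": 0},
  {"tx": -0.003,"ty": -0.005,"tz": 0.09,"twist": 0},
])

```text
t: 22.45
eef_pos: [0.535, 0.0961, 0.1061]
ee_rot: [3.141, 0.0, -0.381]
force: [-0.6, 0.0, -2.1]
width: 0.0203
gripper_force: 35.0
```

Run:
```python
from h import *
for _ in range(3):
    grab_frame("side");plan([(.535,.0963,.1,-.38)])
for q in("punch_nose","bracket_hole"): print(q,[(np.round(d["uv"],1).tolist(),round(d["score"],2)) for d in spot_point(q,"side")])
```

```text
now 22.5 [0.5352 0.0962 0.1064] [ 3.1412e+00  2.0000e-04 -3.8120e-01] F [ 0.54 -0.94 -2.03] w 0.0202 35.0
(0.535, 0.0963, 0.1, -0.38) -> [-0.001 -0.     0.025] twist -0.0004
now 22.55 [0.5353 0.0962 0.1066] [ 3.1415 -0.     -0.3812] F [ 0.47 -0.41 -2.53] w 0.0205 35.0
(0.535, 0.0963, 0.1, -0.38) -> [-0.001  0.     0.026] twist -0.0004
now 22.6 [0.5354 0.0963 0.1067] [-3.1415e+00 -2.0000e-04 -3.8120e-01] F [ 0.84  0.17 -1.51] w 0.0204 35.0
(0.535, 0.0963, 0.1, -0.38) -> [-0.001  0.001  0.027] twist -0.0004
punch_nose [([222.3, 199.4], 0.44)]
bracket_hole [([224.1, 201.1], 0.91), ([194.6, 189.0], 0.87)]
```

Request:
arm_command([
  {"tx": 0,"ty": 0,"tz": 0.004,"twist": 0},
  {"tx": 0,"ty": 0,"tz": 0.008,"twist": 0},
  {"tx": 0,"ty": 0,"tz": 0.012,"twist": 0},
  {"tx": 0,"ty": 0,"tz": 0.016,"twist": 0},
  {"tx": 0,"ty": 0,"tz": 0.02,"twist": 0},
  {"tx": 0,"ty": 0,"tz": 0.024,"twist": 0},
  {"tx": 0,"ty": 0,"tz": 0.024,"twist": 0},
  {"tx": 0,"ty": 0,"tz": 0.024,"twist": 0},
])

```text
t: 23.37
eef_pos: [0.5354, 0.0964, 0.1007]
ee_rot: [-3.141, -0.0, -0.381]
force: [-0.1, 1.2, 0.8]
width: 0.0202
gripper_force: 35.0
```

Run:
```python
from h import *
F=[]
for _ in range(8): grab_frame("side");F.append(np.r_[get_state()["force"],get_state()["eef_pos"],get_state()["moment"]])
print(np.round(np.mean(F,0),3),np.round(np.std(F,0),3)[:3])
```

```text
[-0.071  1.453 -0.003  0.535  0.096  0.101  0.604  0.109 -0.006] [0.717 0.656 0.685]
```

Request:
arm_command([
  {"tx": -0.001,"ty": -0.002,"tz": 0,"twist": 0},
  {"tx": -0.0015,"ty": -0.004,"tz": 0,"twist": 0},
  {"tx": -0.0015,"ty": -0.004,"tz": 0.003,"twist": 0},
  {"tx": -0.0015,"ty": -0.004,"tz": 0.006,"twist": 0},
  {"tx": -0.0015,"ty": -0.004,"tz": 0.009,"twist": 0},
  {"tx": -0.0015,"ty": -0.004,"tz": 0.012,"twist": 0},
  {"tx": -0.0015,"ty": -0.004,"tz": 0.012,"twist": 0},
  {"tx": -0.0015,"ty": -0.004,"tz": 0.012,"twist": 0},
])

```text
t: 24.43
eef_pos: [0.5352, 0.0971, 0.0975]
ee_rot: [3.141, 0.0, -0.381]
force: [0.7, -1.8, 0.7]
width: 0.02
gripper_force: 35.0
```

Run:
```python
from h import *
F=[]
for _ in range(8): grab_frame("side");F.append(np.r_[get_state()["force"],get_state()["eef_pos"],get_state()["moment"]])
print(np.round(np.mean(F,0),4))
```

```text
[ 0.3915 -2.0552  1.2203  0.5352  0.0972  0.0976 -0.8929 -0.1533  0.0052]
```

Now seated: the side force reversed, so the centre lies about 0.5 mm back, and about 3 N presses on the sleeve. A small correction and 1.2 mm further down.

Request:
arm_command([
  {"tx": 0.0008,"ty": 0.002,"tz": 0,"twist": 0},
  {"tx": 0.0008,"ty": 0.002,"tz": 0.002,"twist": 0},
  {"tx": 0.0008,"ty": 0.002,"tz": 0.004,"twist": 0},
  {"tx": 0.0008,"ty": 0.002,"tz": 0.005,"twist": 0},
  {"tx": 0.0008,"ty": 0.002,"tz": 0.005,"twist": 0},
  {"tx": 0.0008,"ty": 0.002,"tz": 0.005,"twist": 0},
  {"tx": 0.0008,"ty": 0.002,"tz": 0.005,"twist": 0},
  {"tx": 0.0008,"ty": 0.002,"tz": 0.005,"twist": 0},
])

```text
t: 25.5
eef_pos: [0.5353, 0.0969, 0.0963]
ee_rot: [-3.141, -0.0, -0.381]
force: [-0.0, 0.5, 2.3]
width: 0.0199
gripper_force: 35.0
```

Run:
```python
from h import *
F=[]
for _ in range(8): a=grab_frame("side");F.append(np.r_[get_state()["force"],get_state()["eef_pos"],get_state()["moment"]])
b=grab_frame("top")
print(np.round(np.mean(F,0),4))
save("l",cv2.resize(a[150:230,185:275],(800,600),interpolation=3))
```

```text
[-0.082   0.2024  1.5001  0.5353  0.0969  0.0963  0.0657  0.0664 -0.015 ]
```

View pics/l.png

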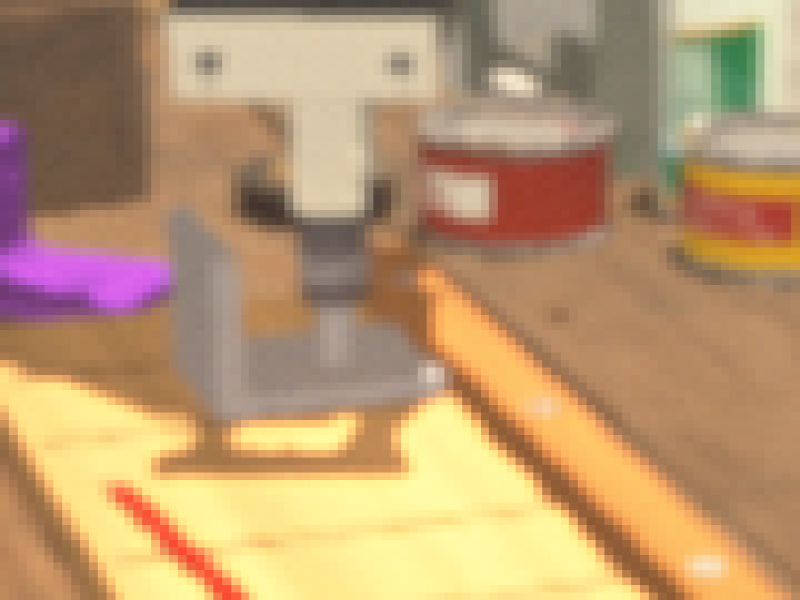

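The nose is in the hole at (336,360), the punch is upright and the bracket has not moved. The side force is about zero and the press is about 3.3 N, which matches half-way in.

```bash
python3 -c "from station import job_done; print(job_done())"
```

```text
the job is handed in; nothing more can be done
None
```

The job is handed in, no verdict shown: the bracket is over the X by the batten and let go, and the punch is held upright in its hole at about 3.3 N (by that force, about half-way in).

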